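# File a specimen card in a lever arch file

## Task

Lift the lever of the lever arch file so that its rings spring open, thread the loose specimen card onto the two pins until it lies flat on the metal bed, then press the lever fully home so that the rings stay shut over the card. Press the lever gently and ease off as soon as you feel its stop, as its thin arm bends if forced, and leave the tape roll, the tin and the mug where they are.

Things in the scene. Friction and masses are not known exactly. Their poses are not given: they have to be found in the camera images.
- file_board: Black back board of the lever arch file, 285 x 190 x 6 mm, fixed on the desk. Origin on its underside below the midpoint of the two pins; z up, x from the card side past pins and arches to the lever, y along the row of pins. The grey mechanism on it, aligned with it, stands on packing of UNMEASURED thickness h, 0 to 20 mm each time: add h to all heights of the mechanism; find it by touch or sight.
- pins (a point): Midpoint of the two pin tips if h were 0; axes as the board's. Pins: upright, fixed, steel, 6 mm diameter, round tips, at y -35 and +35 mm, tips 30 mm above the flat bed (x -100 to +55 mm, y -70 to +70; 18 mm + h above the desk). Shut, two wire arches bow onto the tips from +x, 15 mm higher; open, they lie back beyond x +30 mm and the pins are free from above.
- crossbar_home (a point): Centre of the cross-bar at the lever's end when the lever is home, if h were 0 (true point: h higher, 49 mm + h above the desk); axes as the board's. Black round bar along y, 28 mm long, 11 mm diameter, on a 16 mm wide strip: pinch its ends, or press on its top. The lever's hinge axis runs along y, 68 mm back in -x and 22 mm lower. Below the bar is only the board, 37 mm + h down.
- lever (a joint): Angle of the lever's hub, rad: 0 home (rings shut), 1.1 up (open); the cross-bar then stands 11 mm beyond the hinge in x and 71 mm above it. Over-centre spring: above 0.04 it flies open, and pressing down takes up to 7 N at the bar (most near 0.5); below 0.04 it snaps home against a hard stop at 0. Lifting off takes 1 to 2 N.
- bend (a joint): Elastic bend of the lever's thin arm between hub and cross-bar, rad, + up, 0 unloaded; it adds to the lever's angle. 0.0036 rad per N on the bar: up to -0.025 in pressing the lever over, back to 0 as it snaps home, then growing with the push on the stop. Pressed to -0.045 (12.5 N) the arm is bent for good.
- card: Loose grey rigid card, 95 (x) x 110 (y) x 4 mm, 60 to 110 g, flat on the desk. Origin centre of underside. Two round holes, 10 mm, at x +36, y -35 and +35 mm. Grip rib on top along x: 44 mm long, centred at x -10, y 0, 12 mm thick in y, top 29 mm above the underside. Two thin steel discs either side of it. Filed, its axes lie as the board's and its origin at x -36, y 0 of the board.
- tape_roll: Roll of blue tape, 74 mm across, 25 mm high, lying flat at the back of the desk; origin centre of underside. Leave it alone.
- oring_tin: Round plain tin, 66 mm across, 24 mm high, at the back right; origin centre of underside. Leave it alone.
- mug: White mug, 78 mm across, 97 mm high, at the front right; origin centre of underside. Leave it alone.
Not all that is in view belongs to the job. What is shaped like the card but pink is not meant.

How it is judged (in metres and radians):
On the way, in this order (a step that is already met when the one before it is completed fails the run):
1. the lever is up and the rings have sprung open (value of joint lever above 0.9 rad), for 0.2 s.
2. the card lies flat on the bed with both pins through its holes, the rings still open (value of joint lever above 0.6 rad and x of card in the frame of file_board between -0.041 and -0.031 m and y of card in the frame of file_board between -0.005 and 0.005 m and z of card in the frame of file_board below 0.042 m and angle between card's own z axis and vertical below 0.08 rad), for 0.2 s.
At the end, for the whole second after the job is handed in: The lever is fully home (below 0.02 rad) and stays there by itself; the card lies at rest and flat (tilt below 0.08 rad) on the bed, both pins through its holes (its origin within 5 mm of its place in x and y on the file board) (value of joint lever below 0.02 rad and x of card in the frame of file_board between -0.041 and -0.031 m and y of card in the frame of file_board between -0.005 and 0.005 m and z of card in the frame of file_board between 0.014 and 0.042 m and angle between card's own z axis and vertical below 0.08 rad and linear speed of card below 0.02 m/s); the robot touches nothing.
It fails at once if the lever's arm is bent down by more than 0.045 rad (about 12.5 N at the cross-bar) (value of joint bend below -0.045 rad).
It fails at once if the card is tipped over (angle between card's own z axis and vertical above 0.8 rad).
It fails at once if a bystander is moved more than 30 mm (distance of any of tape_roll, oring_tin, mug from where it was at the start of the episode above 0.03 m).
It also fails if it takes over 72 s, if anything falls off the work surface, if the arm or the gripper's body presses on something with over 40 N, if the wrist force passes 120 N, or if a joint passes its speed limit or range.

## Robot

A 6-joint arm with a two-finger parallel gripper is mounted at the origin on a cart in front of the work surface, level with it; the furniture and walls round the work are solid. World frame = base frame: x ahead of the robot, y to its left, z up, the work surface at z = 0. Lengths are in mm, angles in rad, forces in N, time in s.
With the tool pointing down it reaches from about 250 to 775 mm from the base axis. Payload 4 kg.
Tool frame: the origin (TCP) lies at the very end of the fingers, on their centre line; the grasp point (between the pads) lies 19 mm behind it (manip.tcp_to_grasp is the z of the grasp point in the tool frame, in mm); z points along the fingers, y is the line along which they close (so a half turn about z gives the same grasp; the last joint's range is limited). The gripper opens to 85 mm and grips with 20 to 120 N. Pads are 22 mm wide; open, the fingers measure 114 mm over their backs; the gripper's body (76 mm by 85 mm) begins 54 mm behind the grasp point. The pads swing forward as they close: fully open they stand 13 mm farther back than shut.
Start: joints at [1.207, 0.087, 1.371, -0, 1.684, -0.103], TCP at [141.828, 531.416, 231.341] pointing down, gripper open.
Joint ranges: [-3.1, 3.1], [-0.76, 2.03], [0.27, 2.55], [-1.08, 4.22], [0.17, 2.65], [-2.57, 2.57]. Speed limits (rad/s): [2.79, 2.79, 3.14, 3.14, 3.14, 3.14].

## Interface

Orientations are given as a unit quaternion [x, y, z, w].
In Python, from station import manip gives the robot as it stands.
- The arm moves only by the shell command python3 -m crank 'ROWS' [OPENING] [FORCE]. ROWS is JSON, a list of rows, each an object of numbers: "tx", "ty", "tz": the shift along the tool's x, y, z in cm; "wx", "wy", "wz": the turn, a rotation vector about the tool's x, y, z in rad. In form: [{"tx": .., "ty": .., "tz": .., "wx": .., "wy": .., "wz": ..}, ...]. A call has 1 to 20 rows; each row shifts and turns the commanded pose from where the row before left it, along the tool's axes as they then stand; what a row does not reach is not made up. A row lasts 1/10 s, in which the tool goes at most 50 mm and 8.59 degrees, less where a joint would pass 70% of its speed; a pose out of reach is approached as far as the arm can. A call with a gripper value outside its range is refused whole. OPENING is the gripper command: -1 is shut, 1 is fully open, values between are in proportion, set as the call begins (- or left out, the last holds). The fingers move at their own pace and stop on an object; FORCE is the grip in N (left out, the last holds). Time passes only in rows, so rows that do not move let the fingers close. It gives the time, the measured TCP pose, the force, the opening and the grip force at its end, in the units of the state.
- manip.read_state(): the state, without advancing time (a new reading comes with each control period).
- manip.get_image(name): name is "side" or "top" or "wrist"; returns a dict with "image" (400x640x3 uint8, blue, green, red), "fx", "fy", "cx", "cy" (pixels), "rvec" (rotation vector, rad) and "tvec" (3), from world to camera coordinates, as OpenCV has them. Camera axes: x right, y down, z forward; pixel columns grow to the right and rows downward; lengths in mm; the calibration is good to about 2 mm. A picture is of the moment at which its call begins. There is no depth.
- manip.hand_in(): hands the job in; it is judged then, once.
The state is a dict: "clock": time; "qpos": joint angles; "joint_vel": joint speeds; "effort": joint torques, N m; "eef_pos": TCP position; "tcp_rot": TCP orientation; "wrist_force": force on the tool from outside, world axes, zero at the start; "moment": the same for the moment, N m; "width": finger opening in mm; "finger_force": force on a finger pad.
Only numpy, scipy, OpenCV 4.12 (cv2) and the standard library are available. Lean on these libraries where they do the work, as an engineer would, in place of code of your own. Each camera call takes 0.05 s, during which the arm holds its last target. There are 200 camera calls.

## Working session

There is one attempt and no reset: what is moved stays moved. The work goes in short steps, Python scripts to look and compute and a shell command to move; the robot and the scene stay as the last step left them, time stands still between calls to the robot, and variables do not carry over. Pictures are saved under pics/ and viewed, at most 10 in all, crops included, and the job is handed in when it is done.

```bash
ls; mkdir -p pics; python3 - <<'E'
from station import manip
import cv2
for n in("side","top"):
    d=manip.get_image(n); cv2.imwrite(f"pics/{n}0.png",d["image"]); print(n,d["fx"],d["fy"],d["cx"],d["cy"],d["rvec"],d["tvec"])
print(manip.read_state(), manip.tcp_to_grasp)
E
```

```text
pics
side 520.4488058113109 520.4488058113109 316.3180869512806 208.29301190246977 [ 0.12249946  2.55633876 -1.76146639] [ 518.93343574   67.25897865 1344.22788489]
top 451.49133878880343 451.49133878880343 332.2626605356045 205.4253595554611 [ 2.10187642 -2.14869983  0.18381427] [ -90.2691132   547.64658383 1003.28432444]
{'clock': 0.1, 'qpos': array([ 1.20689261e+00,  8.78908419e-02,  1.37209037e+00, -5.25983041e-07,
        1.68362722e+00, -1.03095950e-01]), 'joint_vel': array([ 0.00014315, -0.00133369, -0.00564976,  0.00052583,  0.00170909,
       -0.0029074 ]), 'effort': array([ 2.56371204e-03, -3.53013539e+01, -3.14220357e+01, -3.87543616e-05,
        7.84676231e-03,  1.93555030e-05]), 'eef_pos': array([141.66525035, 530.97719284, 230.25733018]), 'tcp_rot': array([ 1.30034568e-01,  9.91508949e-01, -9.80599209e-04, -2.32955221e-04]), 'wrist_force': array([-0.21724484, -1.35144967, -0.00684811]), 'moment': array([ 0.06880372,  0.00552403, -0.04463198]), 'finger_force': 0.0, 'width': 85.37228317794458} -18.700000000000003
```

View pics/top0.png

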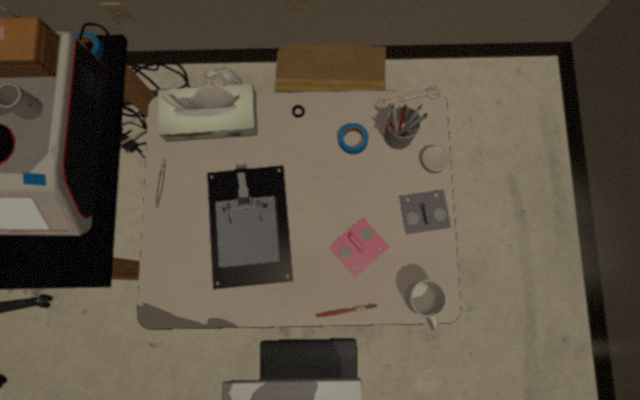

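View pics/side0.png

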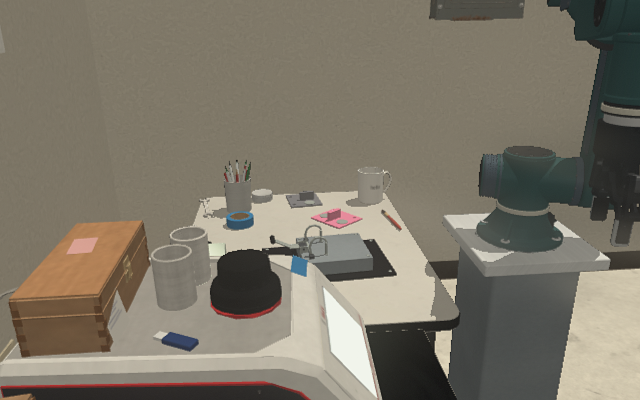

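```bash
cat > h.py <<'E'
import numpy as np,cv2
from station import manip
def cam(d):
    R=cv2.Rodrigues(np.array(d["rvec"],float))[0]; t=np.array(d["tvec"],float).reshape(3)
    return R,t
def unproj(d,px,z):
    R,t=cam(d); C=-R.T@t
    out=[]
    for u,v in px:
        r=R.T@np.array([(u-d["cx"])/d["fx"],(v-d["cy"])/d["fy"],1.]); out.append(C+r*(z-C[2])/r[2])
    return np.array(out)
def proj(d,P):
    R,t=cam(d); p=np.atleast_2d(P)@R.T+t
    return np.c_[p[:,0]/p[:,2]*d["fx"]+d["cx"],p[:,1]/p[:,2]*d["fy"]+d["cy"]]
E
python3 - <<'E'
from h import *
d=manip.get_image("top"); im=d["image"]
a=cv2.resize(im[155:295,195:305],None,fx=4,fy=4,interpolation=cv2.INTER_CUBIC)
b=cv2.resize(im[180:245,390:460],None,fx=5,fy=5,interpolation=cv2.INTER_CUBIC)
o=np.zeros((560,795,3),np.uint8);o[:,:440]=a;o[:325,442:792]=b
o=cv2.convertScaleAbs(o,alpha=1.6); cv2.imwrite("pics/c1.png",o)
def rect(mask):
    n,l,s,c=cv2.connectedComponentsWithStats(mask.astype(np.uint8)); return l,s,c
print(unproj(d,[(207,172),(284,166),(293,282),(214,288)],6).round())
print(unproj(d,[(400,193),(446,190),(451,229),(404,234)],4).round())
print("tape,tin,mug",unproj(d,[(352,138),(434,158),(427,296)],25).round())
R,t=cam(d);print(-R.T@t)
E
```

```text
[[644. 205.   6.]
 [655.  15.   6.]
 [372.  -6.   6.]
 [362. 180.   6.]]
[[ 581. -268.    4.]
 [ 585. -380.    4.]
 [ 490. -386.    4.]
 [ 480. -273.    4.]]
tape,tin,mug [[ 716. -154.   25.]
 [ 661. -351.   25.]
 [ 334. -315.   25.]]
[ 358.84438253 -106.38325002 1083.77029046]
```

View pics/c1.png

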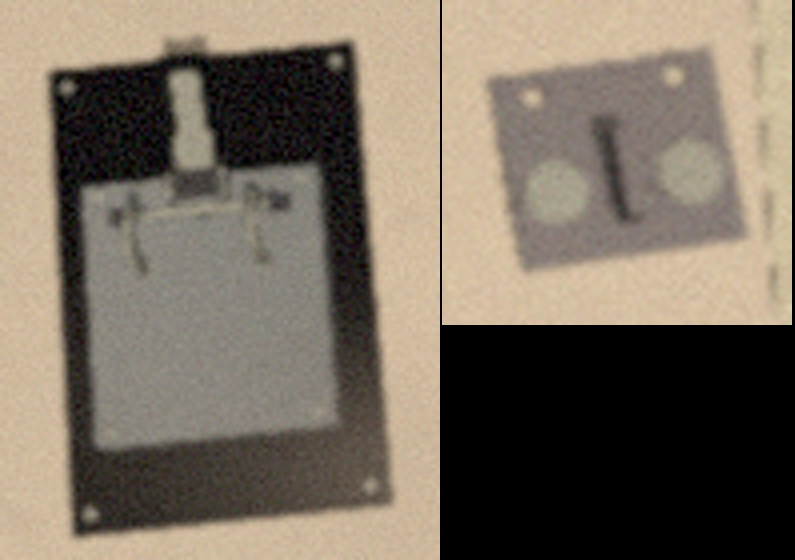

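```bash
python3 - <<'E'
from h import *
from scipy.optimize import least_squares
d=manip.get_image("top"); s=manip.get_image("side")
f=lambda p,s,x0,y0:np.c_[(p[:,0]+.5)/s-.5+x0,(p[:,1]+.5)/s-.5+y0]
bed=f(np.array([(82,186),(322,163),(338,428),(95,450.)]),4,195,155)
bmod=np.array([(55,70),(55,-70),(-100,-70),(-100,70)])
brd=f(np.array([(50,72),(352,42),(390,503),(76,534.)]),4,195,155)
def T(p,m,z):
    c,q=np.cos(p[2]),np.sin(p[2]); return np.c_[m@np.array([[c,q],[-q,c]])+p[:2],np.full(len(m),z)]
def res(p):
    m2=np.array([(142.5,95),(142.5,-95),(-142.5,-95),(-142.5,95)])+[p[4],p[5]]
    return np.r_[(proj(d,T(p,bmod,18+p[3]))-bed).ravel(),(proj(d,T(p,m2,6))-brd).ravel()]
r=least_squares(res,[500,90,0,10,0,0]);print(r.x.round(3),r.fun.round(1))
bar=f(np.array([(186,45.)]),4,195,155)
P=unproj(d,bar,49+r.x[3])[0]; c,q=np.cos(r.x[2]),np.sin(r.x[2]);v=P[:2]-r.x[:2]; print("bar",P,c*v[0]+q*v[1],-q*v[0]+c*v[1])
cc=f(np.array([(532-442,97),(674-442,76),(488-442,77),(711-442,48),(745-442,237),(526-442,270.)]),5,390,180)
cm=np.array([(36,35),(36,-35),(47.5,55),(47.5,-55),(-47.5,-55),(-47.5,55)])
r2=least_squares(lambda p:(proj(d,T(p,cm,4))-cc).ravel(),[530,-330,0]);print("card",r2.x.round(3),r2.fun.round(1))
x=s["image"][200:300,230:420];cv2.imwrite("pics/s1.png",cv2.resize(x,None,fx=4,fy=4,interpolation=cv2.INTER_CUBIC))
# predicted bed corners/bar in side image at h 
for h in (0,10,20):
    print(h,proj(s,T(r.x,np.vstack([bmod,[[0,35],[0,-35]]]),18+h)).round(1).tolist(),proj(s,[[P[0],P[1],49+h]]).round(1))
E
```

```text
[ 5.13175e+02  9.84380e+01  7.60000e-02  2.70390e+01 -3.58600e+00
  1.78700e+00] [-0.1 -0.  -0.6 -0.   0.5 -0.2  0.2  0.3 -0.5 -0.8  0.8 -0.7  0.8  0.5
 -1.2  0.8]
bar [638.09616927 105.91314327  76.03915459] 125.12789475870187 -2.055039357186838
card [ 5.34433e+02 -3.25366e+02  1.24000e-01] [ 0.2 -0.2  0.1 -0.2  0.1  0.4 -0.1 -0.3  0.5  0.1 -0.8  0.2]
0 [[303.8, 271.0], [295.8, 244.5], [358.0, 239.3], [372.8, 264.8], [325.7, 261.7], [320.6, 248.7]] [[268.5 247. ]]
10 [[303.7, 266.9], [295.7, 240.7], [358.1, 235.6], [372.9, 260.8], [325.7, 257.7], [320.5, 244.9]] [[268.2 243. ]]
20 [[303.5, 262.8], [295.6, 237.0], [358.1, 231.9], [373.0, 256.7], [325.7, 253.7], [320.4, 241.0]] [[268.  238.9]]
```

View pics/s1.png

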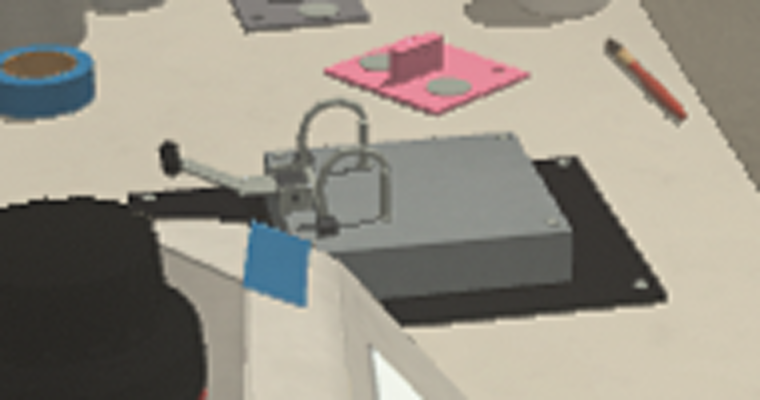

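```bash
python3 - <<'E'
from h import *
from scipy.optimize import least_squares
d=manip.get_image("top"); s=manip.get_image("side")
f=lambda p,s,x0,y0:np.c_[(p[:,0]+.5)/s-.5+x0,(p[:,1]+.5)/s-.5+y0]
bed=f(np.array([(82,186),(322,163),(338,428),(95,450.)]),4,195,155)
bmod=np.array([(55,70),(55,-70),(-100,-70),(-100,70)])
brd=f(np.array([(50,72),(352,42),(390,503),(76,534.)]),4,195,155)
sb=f(np.array([(515,135),(571,232.)]),4,230,200); bt=f(np.array([(186,45.)]),4,195,155);bs=f(np.array([(170,158.)]),4,230,200)
def T(p,m,z):
    c,q=np.cos(p[2]),np.sin(p[2]); return np.c_[m@np.array([[c,q],[-q,c]])+p[:2],np.full(len(m),z)]
def res(p):
    m2=np.array([(142.5,95),(142.5,-95),(-142.5,-95),(-142.5,95)])+[p[4],p[5]]
    B=T(p,np.array([[p[6],p[7]]]),49+p[3])
    return np.r_[(proj(d,T(p,bmod,18+p[3]))-bed).ravel(),(proj(d,T(p,m2,6))-brd).ravel(),(proj(s,T(p,bmod[2:],18+p[3]))-sb).ravel(),(proj(d,B)-bt).ravel(),(proj(s,B)-bs).ravel()]
r=least_squares(res,[500,90,0,10,0,0,125,0],loss="soft_l1");print(r.x.round(3),r.fun.round(1))
print(T(r.x,r.x[None,6:8],49+r.x[3]))
E
```

```text
[ 5.14121e+02  1.00213e+02  7.40000e-02  1.90260e+01 -4.58400e+00
  2.29000e-01  1.19049e+02 -1.83700e+00] [ 0.2  0.2 -0.8  0.3  0.  -0.4  0.2 -0.  -0.4 -0.9  0.9 -0.7  0.6  0.6
 -1.4  0.7 -0.4 -0.7  0.2 -0.1  0.2  3.1 -1.8  0.3]
[[632.98241065 107.14278208  68.02567158]]
```

```bash
python3 -m crank '[{"ty":-3,"wz":-0.11},{"ty":-3,"wz":-0.11},{"ty":-3,"wz":-0.117},{"tx":-2.5,"ty":-3.5},{"tx":-3.5,"ty":-3.1},{"tx":-3.5,"ty":-3.1},{"tx":-3.5,"ty":-3.1},{"tx":-3.5,"ty":-3.1},{"tx":-3.5,"ty":-3.1},{"tx":-3.5,"ty":-3.1},{"tx":-3.5,"ty":-3.1},{"tx":-3.5,"ty":-3.1},{"tx":-3.5,"ty":-3.1},{"tx":-3.5,"ty":-3.1},{"tx":-3,"ty":-2},{"tx":-1},{},{}]' 1 20; python3 - <<'E'
from h import *
w=manip.get_image("wrist"); np.save("w1.npy",w,allow_pickle=True); cv2.imwrite("pics/w1.png",cv2.resize(w["image"],(800,500)))
s=manip.read_state(); print(s["eef_pos"],s["tcp_rot"],s["clock"]); R,t=cam(w);print(-R.T@t,R)
E
```

```text
[141.81988452 531.34711731 231.15857814] [ 1.30061658e-01  9.91505900e-01 -1.25400094e-04 -2.05126320e-05] 0.4
[ 73.39918866 549.81514489 373.77422274] [[ 2.58283550e-01  9.66069137e-01  1.74821032e-04]
 [ 9.26273980e-01 -2.47695506e-01  2.84013117e-01]
 [ 2.74419609e-01 -7.31939840e-02 -9.58820379e-01]]$[0]: bad value
```

View pics/w1.png

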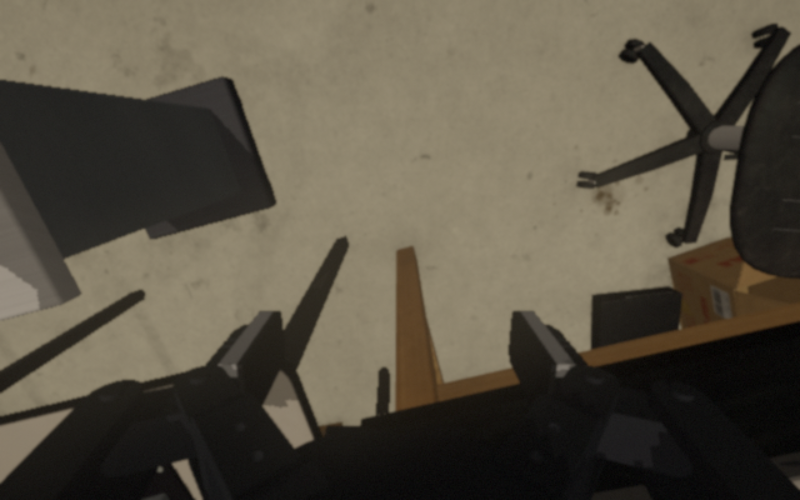

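```bash
python3 -m crank '[{"tx":0,"ty":-3,"tz":0,"wx":0,"wy":0,"wz":-0.11},{"tx":0,"ty":-3,"tz":0,"wx":0,"wy":0,"wz":-0.11},{"tx":0,"ty":-3,"tz":0,"wx":0,"wy":0,"wz":-0.117},{"tx":-2.5,"ty":-3.5,"tz":0,"wx":0,"wy":0,"wz":0},{"tx":-3.5,"ty":-3.1,"tz":0,"wx":0,"wy":0,"wz":0},{"tx":-3.5,"ty":-3.1,"tz":0,"wx":0,"wy":0,"wz":0},{"tx":-3.5,"ty":-3.1,"tz":0,"wx":0,"wy":0,"wz":0},{"tx":-3.5,"ty":-3.1,"tz":0,"wx":0,"wy":0,"wz":0},{"tx":-3.5,"ty":-3.1,"tz":0,"wx":0,"wy":0,"wz":0},{"tx":-3.5,"ty":-3.1,"tz":0,"wx":0,"wy":0,"wz":0},{"tx":-3.5,"ty":-3.1,"tz":0,"wx":0,"wy":0,"wz":0},{"tx":-3.5,"ty":-3.1,"tz":0,"wx":0,"wy":0,"wz":0},{"tx":-3.5,"ty":-3.1,"tz":0,"wx":0,"wy":0,"wz":0},{"tx":-3.5,"ty":-3.1,"tz":0,"wx":0,"wy":0,"wz":0},{"tx":-3,"ty":-2,"tz":0,"wx":0,"wy":0,"wz":0},{"tx":-1,"ty":0,"tz":0,"wx":0,"wy":0,"wz":0},{"tx":0,"ty":0,"tz":0,"wx":0,"wy":0,"wz":0},{"tx":0,"ty":0,"tz":0,"wx":0,"wy":0,"wz":0}]' 1 20; python3 - <<'E'
from h import *
w=manip.get_image("wrist"); np.save("w1.npy",w,allow_pickle=True); cv2.imwrite("pics/w2.png",cv2.resize(w["image"],(800,500)))
s=manip.read_state(); print(s["eef_pos"],s["tcp_rot"],s["clock"]); R,t=cam(w);print(-R.T@t,R)
E
```

```text
clock: 2.2
eef_pos: [569.2, 111.2, 231.2]
tcp_rot: [-0.039, 0.999, 0.0, -0.0]
wrist_force: [-0.6, 0.7, 0.3]
width: 85.1
finger_force: 0.0
[569.01583685 111.40657211 231.54216644] [-3.87988680e-02  9.99247005e-01  2.12964318e-04 -1.61266173e-04] 2.25
[498.73758551 105.45117962 374.01259461] [[-7.65956116e-02  9.97061890e-01  8.36006559e-04]
 [ 9.56233875e-01  7.32216162e-02  2.83293788e-01]
 [ 2.82400227e-01  2.24984788e-02 -9.59032810e-01]]
```

View pics/w2.png

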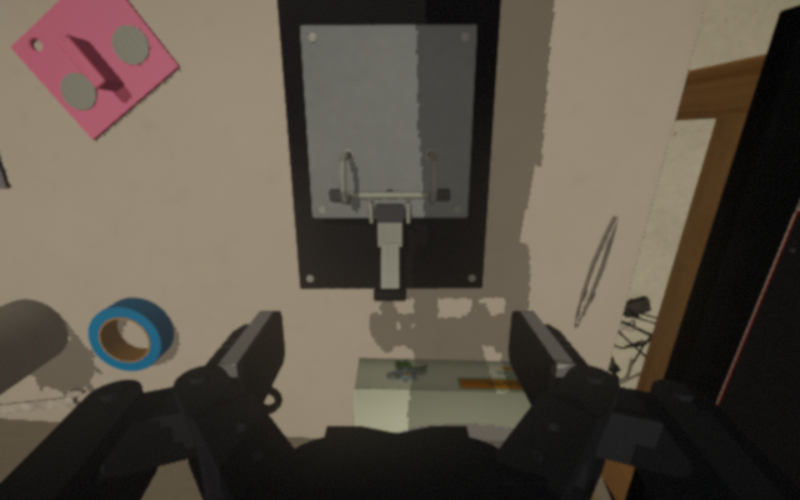

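```bash
cat > fit.py <<'E'
from h import *
from scipy.optimize import least_squares
d=manip.get_image("top"); s=manip.get_image("side"); w=np.load("w1.npy",allow_pickle=True).item()
f=lambda p,s,x0,y0:np.c_[(p[:,0]+.5)/s-.5+x0,(p[:,1]+.5)/s-.5+y0]
bedm=np.array([(55,70),(55,-70),(-100,-70),(-100,70)])
bed=f(np.array([(82,186),(322,163),(338,428),(95,450.)]),4,195,155)
sb=f(np.array([(515,135),(571,232.)]),4,230,200)
wb=f(np.array([(467,217),(312,218),(301,26),(476,24.)]),1.25,0,0); bw=f(np.array([(390,294.)]),1.25,0,0)
bs=f(np.array([(170,158.)]),4,230,200)
def T(p,m,z):
    c,q=np.cos(p[2]),np.sin(p[2]); return np.c_[m@np.array([[c,q],[-q,c]])+p[:2],np.full(len(m),z)]
def res(p):
    B=T(p,p[None,4:6],49+p[3])
    return np.r_[.5*(proj(d,T(p,bedm,18+p[3]))-bed).ravel(),(proj(w,T(p,bedm,18+p[3]))-wb).ravel(),(proj(s,T(p,bedm[2:],18+p[3]))-sb).ravel(),(proj(w,B)-bw).ravel(),.5*(proj(s,B)-bs).ravel()]
r=least_squares(res,[500,90,0,10,125,0],loss="soft_l1");print(r.x.round(3),r.fun.round(1))
print(T(r.x,r.x[None,4:6],49+r.x[3]))
E
python3 fit.py
```

```text
[5.16790e+02 1.00971e+02 8.10000e-02 1.72680e+01 1.16315e+02 1.08000e-01] [-0.  -0.3 -0.6 -0.4  0.  -0.9  0.2 -0.5  0.2 -0.   0.2 -0.3 -1.4 -0.9
  0.6  0.1 -1.7 -0.  -0.8  0.7 -0.1 -0.2 -0.8  0.8]
[[632.71564012 110.47204395  66.26823818]]
```

```bash
python3 -m crank '[{"tx":-2.1,"ty":-0.2,"tz":0,"wx":0,"wy":0,"wz":0},{"tx":-2.1,"ty":-0.2,"tz":0,"wx":0,"wy":0,"wz":0},{"tx":-2.1,"ty":-0.2,"tz":2,"wx":0,"wy":0,"wz":0},{"tx":0,"ty":0,"tz":3,"wx":0,"wy":0,"wz":0},{"tx":0,"ty":0,"tz":3,"wx":0,"wy":0,"wz":0},{"tx":0,"ty":0,"tz":3,"wx":0,"wy":0,"wz":0},{"tx":0,"ty":0,"tz":3,"wx":0,"wy":0,"wz":0},{"tx":0,"ty":0,"tz":2,"wx":0,"wy":0,"wz":0},{"tx":0,"ty":0,"tz":2.1,"wx":0,"wy":0,"wz":0},{"tx":0,"ty":0,"tz":0,"wx":0,"wy":0,"wz":0}]' 1 20 && python3 -m crank '[{"tx":0,"ty":0,"tz":0,"wx":0,"wy":0,"wz":0},{"tx":0,"ty":0,"tz":0,"wx":0,"wy":0,"wz":0},{"tx":0,"ty":0,"tz":0,"wx":0,"wy":0,"wz":0},{"tx":0,"ty":0,"tz":0,"wx":0,"wy":0,"wz":0},{"tx":0,"ty":0,"tz":0,"wx":0,"wy":0,"wz":0},{"tx":0,"ty":0,"tz":0,"wx":0,"wy":0,"wz":0},{"tx":0,"ty":0,"tz":0,"wx":0,"wy":0,"wz":0},{"tx":0,"ty":0,"tz":0,"wx":0,"wy":0,"wz":0}]' -1 40
```

```text
clock: 3.35
eef_pos: [629.9, 110.0, 46.7]
tcp_rot: [-0.039, 0.999, -0.0, -0.004]
wrist_force: [-0.1, -0.4, 0.1]
width: 85.5
finger_force: 0.0
clock: 4.15
eef_pos: [634.2, 109.8, 51.4]
tcp_rot: [-0.038, 0.999, 0.0, 0.001]
wrist_force: [0.6, 2.3, 4.4]
width: 26.9
finger_force: 39.3
```

```bash
python3 -m crank '[{"tx":0.25,"ty":0,"tz":-0.7,"wx":0,"wy":0,"wz":0},{"tx":0.32,"ty":0,"tz":-0.61,"wx":0,"wy":0,"wz":0},{"tx":0.4,"ty":0,"tz":-0.6,"wx":0,"wy":0,"wz":0},{"tx":0.42,"ty":0,"tz":-0.57,"wx":0,"wy":0,"wz":0},{"tx":0.5,"ty":0,"tz":-0.5,"wx":0,"wy":0,"wz":0},{"tx":0.55,"ty":0,"tz":-0.48,"wx":0,"wy":0,"wz":0},{"tx":0.6,"ty":0,"tz":-0.4,"wx":0,"wy":0,"wz":0},{"tx":0.6,"ty":0,"tz":-0.35,"wx":0,"wy":0,"wz":0},{"tx":0.67,"ty":0,"tz":-0.28,"wx":0,"wy":0,"wz":0},{"tx":0.67,"ty":0,"tz":-0.22,"wx":0,"wy":0,"wz":0},{"tx":0.5,"ty":0,"tz":-0.13,"wx":0,"wy":0,"wz":0},{"tx":0,"ty":0,"tz":0,"wx":0,"wy":0,"wz":0}]' && python3 -m crank '[{"tx":0,"ty":0,"tz":0,"wx":0,"wy":0,"wz":0},{"tx":0,"ty":0,"tz":0,"wx":0,"wy":0,"wz":0},{"tx":0,"ty":0,"tz":0,"wx":0,"wy":0,"wz":0},{"tx":0,"ty":0,"tz":0,"wx":0,"wy":0,"wz":0},{"tx":0,"ty":0,"tz":0,"wx":0,"wy":0,"wz":0},{"tx":0,"ty":0,"tz":-2,"wx":0,"wy":0,"wz":0},{"tx":0,"ty":0,"tz":-3,"wx":0,"wy":0,"wz":0},{"tx":0,"ty":0,"tz":-4,"wx":0,"wy":0,"wz":0},{"tx":0,"ty":0,"tz":-4,"wx":0,"wy":0,"wz":0},{"tx":0,"ty":0,"tz":0,"wx":0,"wy":0,"wz":0},{"tx":0,"ty":0,"tz":0,"wx":0,"wy":0,"wz":0}]' 1 ; python3 - <<'E'
from h import *
w=manip.get_image("wrist"); np.save("w2.npy",w,allow_pickle=True); cv2.imwrite("pics/w3.png",cv2.resize(w["image"],(800,500)))
E
```

```text
clock: 5.35
eef_pos: [577.7, 105.1, 99.0]
tcp_rot: [-0.038, 0.999, 0.0, -0.0]
wrist_force: [-0.7, 3.9, 5.4]
width: 26.4
finger_force: 40.8
clock: 6.45
eef_pos: [579.2, 105.1, 230.3]
tcp_rot: [-0.038, 0.999, 0.0, 0.002]
wrist_force: [0.1, -0.4, -1.0]
width: 85.3
finger_force: 0.0
```

View pics/w3.png

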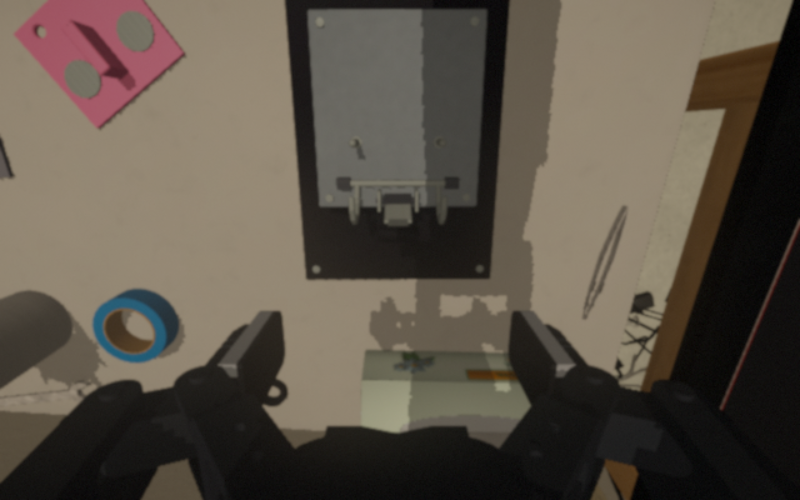

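```bash
python3 -m crank '[{"tx":0.7,"ty":-2.1,"tz":0,"wx":0,"wy":0,"wz":0},{"tx":1.3,"ty":-4.2,"tz":0,"wx":0,"wy":0,"wz":0},{"tx":1.3,"ty":-4.2,"tz":0,"wx":0,"wy":0,"wz":0},{"tx":1.3,"ty":-4.2,"tz":0,"wx":0,"wy":0,"wz":0},{"tx":1.3,"ty":-4.2,"tz":0,"wx":0,"wy":0,"wz":0},{"tx":1.3,"ty":-4.2,"tz":0,"wx":0,"wy":0,"wz":0},{"tx":1.3,"ty":-4.2,"tz":0,"wx":0,"wy":0,"wz":0},{"tx":1.3,"ty":-4.2,"tz":0,"wx":0,"wy":0,"wz":0},{"tx":1.3,"ty":-4.2,"tz":0,"wx":0,"wy":0,"wz":0},{"tx":1.3,"ty":-4.2,"tz":0,"wx":0,"wy":0,"wz":0},{"tx":0.7,"ty":-2.1,"tz":0,"wx":0,"wy":0,"wz":-0.046},{"tx":0,"ty":0,"tz":0,"wx":0,"wy":0,"wz":0},{"tx":0,"ty":0,"tz":0,"wx":0,"wy":0,"wz":0},{"tx":0,"ty":0,"tz":0,"wx":0,"wy":0,"wz":0}]'; python3 - <<'E'
from h import *
w2=np.load("w2.npy",allow_pickle=True).item()
print("pins",unproj(w2,(np.array([(355,141),(439,141)])+.5)/1.25-.5,65).round(1))
w=manip.get_image("wrist"); np.save("w3.npy",w,allow_pickle=True); cv2.imwrite("pics/w4.png",cv2.resize(w["image"],(800,500)))
s=manip.read_state();print(s["eef_pos"],s["tcp_rot"])
E
```

```text
clock: 7.9
eef_pos: [480.0, -322.3, 227.5]
tcp_rot: [-0.061, 0.998, 0.001, -0.001]
wrist_force: [-0.1, 0.3, 0.9]
width: 85.8
finger_force: 0.0
pins [[517.5  68.1  65. ]
 [512.6 133.1  65. ]]
[ 480.17136244 -322.24838027  227.99701024] [-6.17671931e-02  9.98090285e-01  6.71431279e-04 -3.82944297e-04]
```

View pics/w4.png

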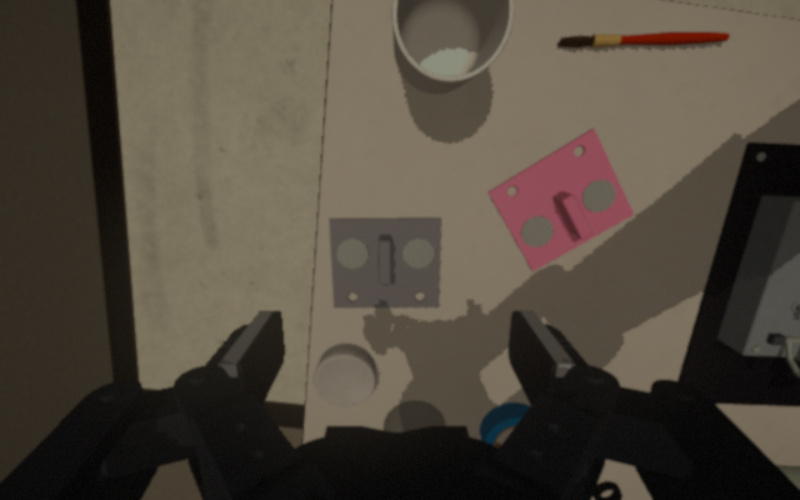

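```bash
python3 - <<'E'
from h import *
from scipy.optimize import least_squares
w=np.load("w3.npy",allow_pickle=True).item()
px=(np.array([(330,218),(441,217),(440,307),(334,307),(353,296),(420,296)])+.5)/1.25-.5
m=np.array([(-47.5,-55),(-47.5,55),(47.5,55),(47.5,-55),(36,-35),(36,35)])
def T(p,m,z):
    c,q=np.cos(p[2]),np.sin(p[2]); return np.c_[m@np.array([[c,q],[-q,c]])+p[:2],np.full(len(m),z)]
r=least_squares(lambda p:(proj(w,T(p,m,4))-px).ravel(),[534,-325,.12],loss="soft_l1");print(r.x.round(3),r.fun.round(1))
R=T(r.x,np.array([[-10,0.]]),29);print(R, proj(w,R)*1.25)
x=manip.read_state()["tcp_rot"]; yaw=-2*np.arctan2(x[0],x[1]);print("toolyaw",yaw, "d tool", )
dlt=R[0,:2]-manip.read_state()["eef_pos"][:2]; c,q=np.cos(yaw),np.sin(yaw);print(-(c*dlt[0]+q*dlt[1]),-q*dlt[0]+c*dlt[1])
E
```

```text
[ 5.36359e+02 -3.25352e+02  1.28000e-01] [-0.6 -0.1  0.7  0.2 -0.6 -0.6  0.2 -0.2 -0.   0.5  0.3  0.1]
[[ 526.4405991  -326.62656377   29.        ]] [[385.33736274 262.07736441]]
toolyaw 0.12361310943633141 d tool
-45.37636130348984 -10.04970583788413
```

```bash
python3 -m crank '[{"tx":-1.5,"ty":-0.3,"tz":1,"wx":0,"wy":0,"wz":-0.004},{"tx":-1.5,"ty":-0.4,"tz":3,"wx":0,"wy":0,"wz":0},{"tx":-1.5,"ty":-0.3,"tz":3,"wx":0,"wy":0,"wz":0},{"tx":0,"ty":0,"tz":3,"wx":0,"wy":0,"wz":0},{"tx":0,"ty":0,"tz":3,"wx":0,"wy":0,"wz":0},{"tx":0,"ty":0,"tz":2.5,"wx":0,"wy":0,"wz":0},{"tx":0,"ty":0,"tz":2,"wx":0,"wy":0,"wz":0},{"tx":0,"ty":0,"tz":1.5,"wx":0,"wy":0,"wz":0},{"tx":0,"ty":0,"tz":1.3,"wx":0,"wy":0,"wz":0},{"tx":0,"ty":0,"tz":0,"wx":0,"wy":0,"wz":0},{"tx":0,"ty":0,"tz":0,"wx":0,"wy":0,"wz":0},{"tx":0,"ty":0,"tz":0,"wx":0,"wy":0,"wz":0}]' 1; python3 - <<'E'
from station import manip
for i in range(1): s=manip.read_state();print(s["eef_pos"],s["tcp_rot"],s["clock"])
E
```

```text
clock: 9.15
eef_pos: [526.7, -328.6, 27.3]
tcp_rot: [-0.063, 0.998, -0.001, 0.001]
wrist_force: [-0.8, -0.8, -0.2]
width: 85.5
finger_force: 0.0
[ 526.73848482 -328.56856925   27.26884262] [-6.31047879e-02  9.98005904e-01 -9.05714923e-04  1.08714800e-03] 9.15
```

```bash
python3 -m crank '[{"tx":0,"ty":0.1,"tz":0.6,"wx":0,"wy":0,"wz":0},{"tx":0,"ty":0,"tz":0.6,"wx":0,"wy":0,"wz":0},{"tx":0,"ty":0,"tz":0.5,"wx":0,"wy":0,"wz":0},{"tx":0,"ty":0,"tz":0,"wx":0,"wy":0,"wz":0},{"tx":0,"ty":0,"tz":0,"wx":0,"wy":0,"wz":0}]' 1; python3 -m crank '[{"tx":0,"ty":0,"tz":0,"wx":0,"wy":0,"wz":0},{"tx":0,"ty":0,"tz":0,"wx":0,"wy":0,"wz":0},{"tx":0,"ty":0,"tz":0,"wx":0,"wy":0,"wz":0},{"tx":0,"ty":0,"tz":0,"wx":0,"wy":0,"wz":0},{"tx":0,"ty":0,"tz":0,"wx":0,"wy":0,"wz":0},{"tx":0,"ty":0,"tz":0,"wx":0,"wy":0,"wz":0},{"tx":0,"ty":0,"tz":0,"wx":0,"wy":0,"wz":0},{"tx":0,"ty":0,"tz":0,"wx":0,"wy":0,"wz":0},{"tx":0,"ty":0,"tz":0,"wx":0,"wy":0,"wz":0},{"tx":0,"ty":0,"tz":0,"wx":0,"wy":0,"wz":0}]' -1 40
```

```text
clock: 9.65
eef_pos: [525.5, -326.9, 8.2]
tcp_rot: [-0.063, 0.998, 0.0, -0.0]
wrist_force: [-0.3, -0.1, -0.6]
width: 85.5
finger_force: 0.0
clock: 10.65
eef_pos: [525.9, -327.1, 8.9]
tcp_rot: [-0.063, 0.998, -0.0, 0.0]
wrist_force: [0.2, 0.4, 2.2]
width: 11.4
finger_force: 41.0
```

```bash
python3 -m crank '[{"tx":0,"ty":0,"tz":-1,"wx":0,"wy":0,"wz":0},{"tx":0,"ty":0,"tz":-2.5,"wx":0,"wy":0,"wz":0},{"tx":0,"ty":0,"tz":-3,"wx":0,"wy":0,"wz":0},{"tx":0,"ty":1,"tz":-3,"wx":0,"wy":0,"wz":0},{"tx":0,"ty":2,"tz":-2.5,"wx":0,"wy":0,"wz":0},{"tx":0,"ty":3,"tz":0,"wx":0,"wy":0,"wz":0},{"tx":0,"ty":4,"tz":0,"wx":0,"wy":0,"wz":0},{"tx":0,"ty":4.2,"tz":0,"wx":0,"wy":0,"wz":0},{"tx":0,"ty":4.2,"tz":0,"wx":0,"wy":0,"wz":0},{"tx":0,"ty":4.2,"tz":0,"wx":0,"wy":0,"wz":0},{"tx":0,"ty":4.2,"tz":0,"wx":0,"wy":0,"wz":0},{"tx":0,"ty":4.2,"tz":0,"wx":0,"wy":0,"wz":0},{"tx":0,"ty":4,"tz":0,"wx":0,"wy":0,"wz":0},{"tx":0.1,"ty":4,"tz":0,"wx":0,"wy":0,"wz":0},{"tx":0,"ty":2.7,"tz":0,"wx":0,"wy":0,"wz":0},{"tx":0,"ty":1,"tz":0,"wx":0,"wy":0,"wz":0.046},{"tx":0,"ty":0,"tz":0,"wx":0,"wy":0,"wz":0},{"tx":0,"ty":0,"tz":0,"wx":0,"wy":0,"wz":0},{"tx":0,"ty":0,"tz":0,"wx":0,"wy":0,"wz":0}]'; python3 - <<'E'
from h import *
w=manip.get_image("wrist"); np.save("w4.npy",w,allow_pickle=True); cv2.imwrite("pics/w5.png",cv2.resize(w["image"],(800,500)))
s=manip.read_state();print(s["eef_pos"],s["tcp_rot"])
E
```

```text
clock: 12.55
eef_pos: [471.0, 95.7, 128.8]
tcp_rot: [-0.04, 0.999, -0.0, -0.0]
wrist_force: [-1.2, 0.8, 0.1]
width: 11.4
finger_force: 40.8
[471.10449707  95.61024335 128.75942852] [-3.96240310e-02  9.99214654e-01 -1.03616171e-04 -2.60865827e-06]
```

View pics/w5.png

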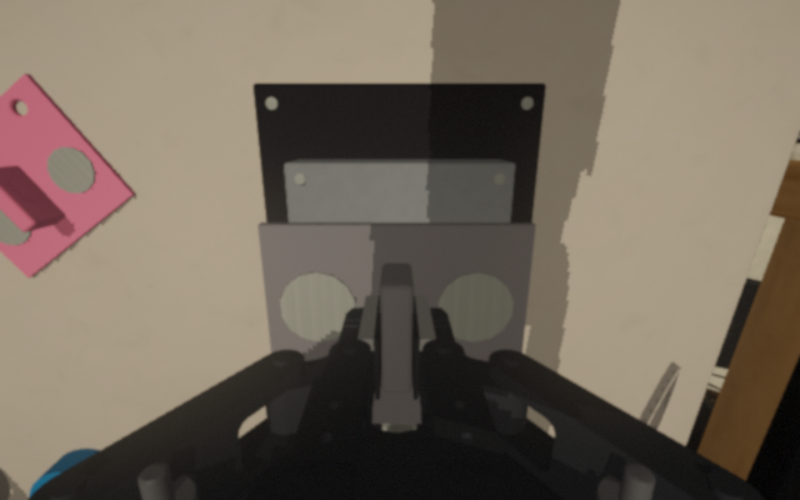

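```bash
cat > edge.py <<'E'
from h import *
from scipy.optimize import least_squares
w=np.load("w4.npy",allow_pickle=True).item(); g=cv2.GaussianBlur(w["image"].astype(float).mean(2),(0,0),.8)
gx=np.gradient(g,axis=1); gy=np.gradient(g,axis=0)
def peak(v,k):
    v=abs(v); i=int(np.argmax(v[1:-1]))+1; a,b,c=v[i-1:i+2]; return k+i+(a-c)/(2*(a-2*b+c)+1e-9)
def vert(p,q,n=5):  # near-vertical edge from p to q
    P=[]
    for y in range(int(p[1]),int(q[1])+1):
        x0=p[0]+(q[0]-p[0])*(y-p[1])/(q[1]-p[1]); k=int(x0)-n; P.append((peak(gx[y,k:k+2*n+1],k),y))
    return np.array(P)
def hor(p,q,n=5):
    P=[]
    for x in range(int(p[0]),int(q[0])+1):
        y0=p[1]+(q[1]-p[1])*(x-p[0])/(q[0]-p[0]); k=int(y0)-n; P.append((x,peak(gy[k:k+2*n+1,x],k)))
    return np.array(P)
def T(p,m,z):
    c,q=np.cos(p[2]),np.sin(p[2]); return np.c_[m@np.array([[c,q],[-q,c]])+p[:2],np.full(len(m),z)]
def dist(P,l):  # pts to projected line
    a,b=l; t=(b-a)/np.linalg.norm(b-a); return (P-a)@np.array([-t[1],t[0]])
def fit(E,L,z,p0,free_z=False):
    def res(p):
        zz=p[3] if free_z else z
        return np.concatenate([dist(e,proj(w,T(p,np.array(l,float),zz))) for e,l in zip(E,L)])
    r=least_squares(res,p0,loss="soft_l1",f_scale=.3); print(r.x.round(4),"rms",np.sqrt(np.mean(r.fun**2)).round(2),"med",[np.median(abs(x)).round(2) for x in np.split(r.fun,np.cumsum([len(e) for e in E])[:-1])]); return r.x
zt=manip.read_state()["eef_pos"][2]-8.9+4
E=[hor((215,179),(290,179)),hor((340,179),(420,179)),vert((209,190),(214,255)),vert((427,185),(423,250))]
C=fit(E,[[(-47.5,-55),(-47.5,55)]]*2+[[(-47.5,-55),(47.5,-55)],[(-47.5,55),(47.5,55)]],zt,[481,98,.08])
E=[hor((235,129),(400,128.5)),vert((229,133),(231,173)),vert((411.5,133),(411.5,173))]
L=[[(-100,-70),(-100,70)],[(-100,-70),(55,-70)],[(-100,70),(55,70)]]
for h in (15,17,19): B=fit(E,L,18+h,[516,101,.08])
B=fit(E,L,0,[516,101,.08,35],True)
s=manip.read_state();q=s["tcp_rot"];print(s["eef_pos"],"toolyaw",2*np.arctan2(-q[0],q[1]))
E
python3 edge.py
```

```text
[4.812549e+02 9.627580e+01 7.750000e-02] rms 0.59 med [np.float64(0.15), np.float64(0.08), np.float64(0.04), np.float64(0.05)]
[5.159821e+02 1.026109e+02 1.010000e-01] rms 0.93 med [np.float64(0.55), np.float64(1.2), np.float64(1.17)]
[5.158509e+02 1.025393e+02 1.006000e-01] rms 0.67 med [np.float64(0.55), np.float64(0.43), np.float64(0.44)]
[5.157191e+02 1.024718e+02 1.001000e-01] rms 0.64 med [np.float64(0.54), np.float64(0.34), np.float64(0.33)]
[5.157756e+02 1.024729e+02 9.990000e-02 3.616630e+01] rms 0.62 med [np.float64(0.53), np.float64(0.18), np.float64(0.17)]
[471.10449707  95.61024335 128.75942852] toolyaw 0.07926881448865798
```

```bash
cat >> edge.py <<'E'
print("---")
H=hor((208,67.5),(335,67.5)); H2=hor((350,67.5),(430,67.5)); V1=vert((204,72),(212,165)); V2=vert((434.5,72),(429,165))
L2=[[(-142.5,-95),(-142.5,95)]]*2+[[(-142.5,-95),(142.5,-95)],[(-142.5,95),(142.5,95)]]
BB=fit([H,H2,V1,V2],L2,6,[512,101,.08])
e=E[0]; print(e[::12].round(1).tolist())
for z in (34,36): 
  r=least_squares(lambda p:np.concatenate([dist(a,proj(w,T([p[0],p[1],BB[2]],np.array(l,float),z))) for a,l in zip(E,L)]),[516,101],loss="soft_l1",f_scale=.3); print(z,r.x,np.sqrt(np.mean(r.fun**2)))
E
python3 edge.py | sed -n '/---/,$p'
```

```text
---
[5.117741e+02 1.005926e+02 7.980000e-02] rms 0.79 med [np.float64(0.03), np.float64(0.02), np.float64(1.15), np.float64(1.15)]
[[235.0, 129.1], [247.0, 129.5], [259.0, 129.6], [271.0, 129.6], [283.0, 129.6], [295.0, 129.6], [307.0, 129.6], [319.0, 129.4], [331.0, 129.4], [343.0, 126.8], [355.0, 127.1], [367.0, 127.0], [379.0, 126.9], [391.0, 126.9]]
34 [516.67447298 100.91524383] 1.2604332689019837
36 [516.53502307 100.88994286] 1.163447180834213
```

```bash
cat >> edge.py <<'E'
print("===")
E=[E[0][10:95],E[1],E[2]]
for z in (34,35,36): 
  r=least_squares(lambda p:np.concatenate([dist(a,proj(w,T([p[0],p[1],BB[2]],np.array(l,float),z))) for a,l in zip(E,L)]),[516,101],loss="soft_l1",f_scale=.3); print(z,r.x,np.sqrt(np.mean(r.fun**2)),np.median(r.fun[85:126]),np.median(r.fun[126:]))
B=[*r.x,BB[2]]; t=T(B,np.array([[-36,0.]]),0)[0,:2]; d=t-C[:2]; c,q=np.cos(.0793),np.sin(.0793)
print("card target",t,"delta",d,"tx",-(c*d[0]+q*d[1]),"ty",-q*d[0]+c*d[1])
E
python3 edge.py | sed -n '/===/,$p'
```

```text
===
34 [516.85580429 100.92975042] 0.6722600533283092 0.8319989868244514 -0.8574144011357367
35 [516.78522154 100.91821861] 0.4546749902910873 0.4510008629043105 -0.47597055442664676
36 [516.71482756 100.90432716] 0.32066923806213327 0.06007446270121737 -0.09257339579329596
card target [480.82947664  98.03351025] delta [-0.42540317  1.75773405] tx 0.28482403154627967 ty 1.7859093265502273
```

```bash
python3 -m crank '[{"tx":0.03,"ty":0.18,"tz":0.8,"wx":0,"wy":0,"wz":-0.002},{"tx":0,"ty":0,"tz":1.3,"wx":0,"wy":0,"wz":0},{"tx":0,"ty":0,"tz":1.3,"wx":0,"wy":0,"wz":0},{"tx":0,"ty":0,"tz":1.0,"wx":0,"wy":0,"wz":0},{"tx":0,"ty":0,"tz":0,"wx":0,"wy":0,"wz":0},{"tx":0,"ty":0,"tz":0,"wx":0,"wy":0,"wz":0},{"tx":0,"ty":0,"tz":0,"wx":0,"wy":0,"wz":0}]'; python3 - <<'E'
from h import *
w=manip.get_image("wrist"); np.save("w5.npy",w,allow_pickle=True)
s=manip.read_state();print(s["eef_pos"],2*np.arctan2(-s["tcp_rot"][0],s["tcp_rot"][1]))
E
```

```text
clock: 13.3
eef_pos: [471.0, 98.3, 85.2]
tcp_rot: [-0.041, 0.999, 0.0, 0.001]
wrist_force: [-0.2, -0.6, -2.2]
width: 11.3
finger_force: 40.8
[471.10501283  98.35526455  85.43246182] 0.08225050330433709
```

```bash
cat > edge2.py <<'E'
import sys; src=open("edge.py").read().split("zt=")[0].replace("w4.npy",sys.argv[1]); exec(src)
s=manip.read_state(); zt=s["eef_pos"][2]-4.9; e=s["eef_pos"]
def seg(p,a,b,z,lo,hi):
    P=proj(w,T(p,np.array([a,b],float),z)); d=P[1]-P[0]; P=np.array([P[0]+lo*d,P[0]+hi*d]); 
    return P
def go(p,LL,z,n=4):
    E=[];L=[]
    for a,b,lo,hi in LL:
        P=seg(p,a,b,z,lo,hi); v=abs(P[1]-P[0]); k=1 if v[1]>v[0] else 0; P=P[np.argsort(P[:,k])]
        E.append((vert if k else hor)(P[0],P[1],n)); L.append((a,b))
    return fit(E,L,z,p)
C=go([e[0]+10.15,e[1]+.67,.08],[((-47.5,-55),(-47.5,55),.05,.36),((-47.5,-55),(-47.5,55),.62,.95),((-47.5,-55),(47.5,-55),.05,.35),((-47.5,55),(47.5,55),.05,.35)],zt)
BB=go([511.8,100.6,.08],[((-142.5,-95),(-142.5,95),.05,.55),((-142.5,-95),(-142.5,95),.65,.95)],6)
B=go([516.7,100.9,.08],[((-100,-70),(-100,70),.08,.5),((-100,-70),(55,-70),.02,.09),((-100,70),(55,70),.02,.09)],36)
t=T([B[0],B[1],.0798],np.array([[-36,0.]]),0)[0,:2]; d=t-C[:2]; c,q=np.cos(.08),np.sin(.08)
print("delta",d,"tx",-(c*d[0]+q*d[1]),"ty",-q*d[0]+c*d[1])
E
python3 edge2.py w5.npy
```

```text
[4.81073e+02 9.88951e+01 8.00000e-02] rms 0.13 med [np.float64(0.02), np.float64(0.04), np.float64(0.18), np.float64(0.2)]
[ 6.6532630e+02 -1.8166383e+03  8.0000000e-02] rms 0.08 med [np.float64(0.05), np.float64(0.08)]
[5.169764e+02 1.009025e+02 7.970000e-02] rms 0.14 med [np.float64(0.08), np.float64(0.09), np.float64(0.11)]
delta [ 0.0179747  -0.86233368] tx 0.05099592495781598 ty -0.8610121225857074
```

```bash
python3 -m crank '[{"tx":0,"ty":-0.09,"tz":0.3,"wx":0,"wy":0,"wz":0},{"tx":0,"ty":0,"tz":0.4,"wx":0,"wy":0,"wz":0},{"tx":0,"ty":0,"tz":0.4,"wx":0,"wy":0,"wz":0},{"tx":0,"ty":0,"tz":0.4,"wx":0,"wy":0,"wz":0},{"tx":0,"ty":0,"tz":0.2,"wx":0,"wy":0,"wz":0},{"tx":0,"ty":0,"tz":0,"wx":0,"wy":0,"wz":0}]'
```

```text
clock: 13.95
eef_pos: [470.2, 97.4, 67.1]
tcp_rot: [-0.041, 0.999, 0.0, -0.001]
wrist_force: [-0.3, 0.1, -1.0]
width: 11.3
finger_force: 40.8
```

```bash
python3 -m crank '[{"tx":0,"ty":0,"tz":0.5,"wx":0,"wy":0,"wz":0},{"tx":0,"ty":0,"tz":0.5,"wx":0,"wy":0,"wz":0},{"tx":0,"ty":0,"tz":0.5,"wx":0,"wy":0,"wz":0},{"tx":0,"ty":0,"tz":0.3,"wx":0,"wy":0,"wz":0},{"tx":0,"ty":0,"tz":0,"wx":0,"wy":0,"wz":0}]'; python3 -m crank '[{"tx":0,"ty":0,"tz":0.1,"wx":0,"wy":0,"wz":0},{"tx":0,"ty":0,"tz":0.1,"wx":0,"wy":0,"wz":0},{"tx":0,"ty":0,"tz":0,"wx":0,"wy":0,"wz":0}]'
```

```text
clock: 14.45
eef_pos: [470.1, 97.3, 48.9]
tcp_rot: [-0.041, 0.999, 0.0, -0.001]
wrist_force: [-0.2, 0.7, -1.3]
width: 11.3
finger_force: 40.8
clock: 14.75
eef_pos: [470.6, 97.4, 47.8]
tcp_rot: [-0.041, 0.999, 0.0, 0.0]
wrist_force: [0.7, -0.1, -0.3]
width: 11.3
finger_force: 40.8
```

```bash
python3 -m crank '[{"tx":0,"ty":0,"tz":0.1,"wx":0,"wy":0,"wz":0},{"tx":0,"ty":0,"tz":0,"wx":0,"wy":0,"wz":0}]'
```

```text
clock: 14.95
eef_pos: [470.7, 97.4, 46.8]
tcp_rot: [-0.041, 0.999, 0.0, 0.0]
wrist_force: [0.8, 0.1, -0.3]
width: 11.0
finger_force: 40.8
```

```bash
for i in 1; do python3 -m crank '[{"tx":0,"ty":0,"tz":0.1,"wx":0,"wy":0,"wz":0},{"tx":0,"ty":0,"tz":0,"wx":0,"wy":0,"wz":0}]'; python3 -m crank '[{"tx":0,"ty":0,"tz":0.1,"wx":0,"wy":0,"wz":0},{"tx":0,"ty":0,"tz":0,"wx":0,"wy":0,"wz":0}]'; python3 -m crank '[{"tx":0,"ty":0,"tz":0.1,"wx":0,"wy":0,"wz":0},{"tx":0,"ty":0,"tz":0,"wx":0,"wy":0,"wz":0}]'; done
```

```text
clock: 15.15
eef_pos: [470.8, 97.4, 46.8]
tcp_rot: [-0.041, 0.999, 0.0, 0.0]
wrist_force: [-2.5, -0.5, 4.9]
width: 11.0
finger_force: 41.6
clock: 15.35
eef_pos: [470.8, 97.4, 46.8]
tcp_rot: [-0.041, 0.999, 0.0, 0.0]
wrist_force: [-5.1, -0.2, 10.6]
width: 11.2
finger_force: 42.3
clock: 15.55
eef_pos: [470.7, 97.4, 46.8]
tcp_rot: [-0.041, 0.999, -0.0, 0.0]
wrist_force: [-6.7, -1.1, 15.8]
width: 11.0
finger_force: 43.0
```

```bash
python3 -m crank '[{"tx":0,"ty":0,"tz":-0.25,"wx":0,"wy":0,"wz":0},{"tx":0,"ty":0,"tz":0,"wx":0,"wy":0,"wz":0}]' && python3 -m crank '[{"tx":0,"ty":0,"tz":0,"wx":0,"wy":0,"wz":0},{"tx":0,"ty":0,"tz":0,"wx":0,"wy":0,"wz":0},{"tx":0,"ty":0,"tz":0,"wx":0,"wy":0,"wz":0},{"tx":0,"ty":0,"tz":0,"wx":0,"wy":0,"wz":0},{"tx":0,"ty":0,"tz":0,"wx":0,"wy":0,"wz":0},{"tx":0,"ty":0,"tz":0,"wx":0,"wy":0,"wz":0},{"tx":0,"ty":0,"tz":-1.5,"wx":0,"wy":0,"wz":0},{"tx":0,"ty":0,"tz":-3,"wx":0,"wy":0,"wz":0},{"tx":0,"ty":0,"tz":-4,"wx":0,"wy":0,"wz":0},{"tx":0,"ty":0,"tz":-4,"wx":0,"wy":0,"wz":0},{"tx":0,"ty":0,"tz":-4,"wx":0,"wy":0,"wz":0},{"tx":0,"ty":0,"tz":-1,"wx":0,"wy":0,"wz":0},{"tx":0,"ty":0,"tz":0,"wx":0,"wy":0,"wz":0},{"tx":0,"ty":0,"tz":0,"wx":0,"wy":0,"wz":0}]' 1; python3 - <<'E'
from h import *
w=manip.get_image("wrist"); np.save("w6.npy",w,allow_pickle=True); cv2.imwrite("pics/w6.png",cv2.resize(w["image"],(800,500)))
E
```

```text
clock: 15.75
eef_pos: [471.0, 97.4, 46.8]
tcp_rot: [-0.041, 0.999, 0.0, 0.001]
wrist_force: [-1.1, -0.7, 5.9]
width: 11.5
finger_force: 41.6
clock: 17.15
eef_pos: [470.0, 97.3, 219.6]
tcp_rot: [-0.041, 0.999, -0.0, -0.001]
wrist_force: [0.1, 0.3, -0.0]
width: 85.7
finger_force: 0.0
```

View pics/w6.png

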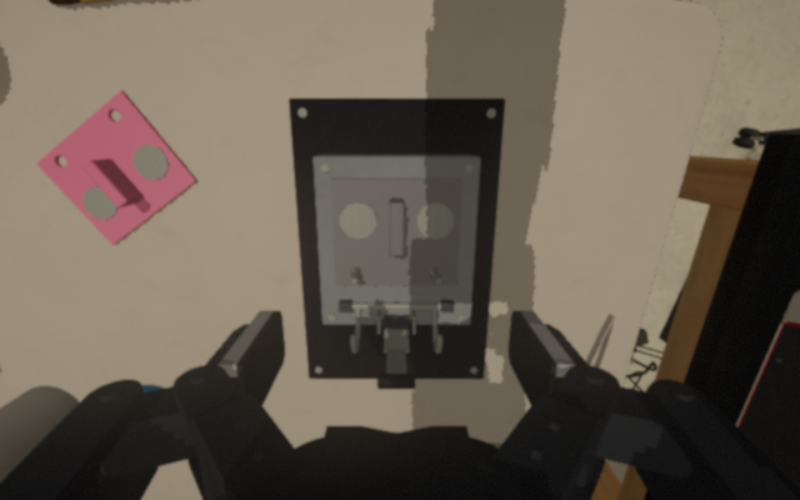

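```bash
python3 -m crank '[{"tx":-2,"ty":0,"tz":0,"wx":0,"wy":0,"wz":0},{"tx":-3,"ty":0,"tz":0,"wx":0,"wy":0,"wz":0},{"tx":-3,"ty":0,"tz":0,"wx":0,"wy":0,"wz":0},{"tx":-2,"ty":0,"tz":0,"wx":0,"wy":0,"wz":0},{"tx":-0.8,"ty":-0.1,"tz":0,"wx":0,"wy":0,"wz":0},{"tx":0,"ty":0,"tz":2,"wx":0,"wy":0,"wz":0},{"tx":0,"ty":0,"tz":2,"wx":0,"wy":0,"wz":0},{"tx":0,"ty":0,"tz":2,"wx":0,"wy":0,"wz":0},{"tx":0,"ty":0,"tz":0,"wx":0,"wy":0,"wz":0},{"tx":0,"ty":0,"tz":0,"wx":0,"wy":0,"wz":0}]' 0.3 30
```

```text
clock: 18.2
eef_pos: [577.3, 105.1, 160.2]
tcp_rot: [-0.041, 0.999, -0.0, -0.001]
wrist_force: [0.8, -0.3, 0.1]
width: 55.4
finger_force: 0.0
```

```bash
python3 -m crank '[{"tx":0,"ty":0,"tz":2,"wx":0,"wy":0,"wz":0},{"tx":0,"ty":0,"tz":1.5,"wx":0,"wy":0,"wz":0},{"tx":0,"ty":0,"tz":1.2,"wx":0,"wy":0,"wz":0},{"tx":0,"ty":0,"tz":1.2,"wx":0,"wy":0,"wz":0},{"tx":0,"ty":0,"tz":0,"wx":0,"wy":0,"wz":0},{"tx":0,"ty":0,"tz":0,"wx":0,"wy":0,"wz":0}]' 0.3 30 && python3 -m crank '[{"tx":0,"ty":0,"tz":0,"wx":0,"wy":0,"wz":0},{"tx":0,"ty":0,"tz":0,"wx":0,"wy":0,"wz":0},{"tx":0,"ty":0,"tz":0,"wx":0,"wy":0,"wz":0},{"tx":0,"ty":0,"tz":0,"wx":0,"wy":0,"wz":0},{"tx":0,"ty":0,"tz":0,"wx":0,"wy":0,"wz":0},{"tx":0,"ty":0,"tz":0,"wx":0,"wy":0,"wz":0}]' -1 40
```

```text
clock: 18.8
eef_pos: [578.3, 105.2, 102.1]
tcp_rot: [-0.041, 0.999, 0.0, -0.0]
wrist_force: [-0.1, -0.3, 0.8]
width: 55.4
finger_force: 0.0
clock: 19.4
eef_pos: [579.0, 105.6, 103.4]
tcp_rot: [-0.041, 0.999, 0.0, 0.001]
wrist_force: [0.3, 2.7, 5.2]
width: 26.6
finger_force: 39.7
```

```bash
python3 -m crank '[{"tx":-0.35,"ty":0,"tz":0.07,"wx":0,"wy":0,"wz":0},{"tx":-0.35,"ty":0,"tz":0.08,"wx":0,"wy":0,"wz":0},{"tx":-0.45,"ty":0,"tz":0.14,"wx":0,"wy":0,"wz":0},{"tx":-0.45,"ty":0,"tz":0.16,"wx":0,"wy":0,"wz":0},{"tx":-0.44,"ty":0,"tz":0.2,"wx":0,"wy":0,"wz":0},{"tx":-0.4,"ty":0,"tz":0.23,"wx":0,"wy":0,"wz":0},{"tx":-0.4,"ty":0,"tz":0.25,"wx":0,"wy":0,"wz":0},{"tx":-0.4,"ty":0,"tz":0.27,"wx":0,"wy":0,"wz":0},{"tx":0,"ty":0,"tz":0,"wx":0,"wy":0,"wz":0}]' && python3 -m crank '[{"tx":-0.36,"ty":0,"tz":0.3,"wx":0,"wy":0,"wz":0},{"tx":-0.35,"ty":0,"tz":0.33,"wx":0,"wy":0,"wz":0},{"tx":-0.34,"ty":0,"tz":0.35,"wx":0,"wy":0,"wz":0},{"tx":0,"ty":0,"tz":0,"wx":0,"wy":0,"wz":0}]'
```

```text
clock: 20.3
eef_pos: [610.4, 108.2, 89.5]
tcp_rot: [-0.041, 0.999, 0.0, -0.0]
wrist_force: [-3.6, 1.2, 8.3]
width: 26.4
finger_force: 39.0
clock: 20.7
eef_pos: [621.3, 109.1, 79.9]
tcp_rot: [-0.041, 0.999, 0.0, 0.0]
wrist_force: [-1.9, 1.7, 8.2]
width: 26.4
finger_force: 38.7
```

```bash
python3 -m crank '[{"tx":-0.3,"ty":0,"tz":0.37,"wx":0,"wy":0,"wz":0},{"tx":-0.28,"ty":0,"tz":0.39,"wx":0,"wy":0,"wz":0},{"tx":-0.24,"ty":0,"tz":0.41,"wx":0,"wy":0,"wz":0},{"tx":0,"ty":0,"tz":0,"wx":0,"wy":0,"wz":0}]' && python3 -m crank '[{"tx":-0.17,"ty":0,"tz":0.32,"wx":0,"wy":0,"wz":0},{"tx":-0.15,"ty":0,"tz":0.32,"wx":0,"wy":0,"wz":0},{"tx":0,"ty":0,"tz":0,"wx":0,"wy":0,"wz":0}]'
```

```text
clock: 21.1
eef_pos: [630.5, 109.8, 68.6]
tcp_rot: [-0.041, 0.999, 0.0, 0.002]
wrist_force: [0.0, 1.8, 8.3]
width: 26.7
finger_force: 38.7
clock: 21.4
eef_pos: [634.2, 110.1, 62.3]
tcp_rot: [-0.041, 0.999, 0.0, 0.002]
wrist_force: [1.3, 1.9, 8.1]
width: 26.8
finger_force: 38.8
```

```bash
python3 -m crank '[{"tx":-0.06,"ty":0,"tz":0.16,"wx":0,"wy":0,"wz":0},{"tx":-0.06,"ty":0,"tz":0.16,"wx":0,"wy":0,"wz":0},{"tx":0,"ty":0,"tz":0,"wx":0,"wy":0,"wz":0}]' && python3 -m crank '[{"tx":-0.03,"ty":0,"tz":0.1,"wx":0,"wy":0,"wz":0},{"tx":0,"ty":0,"tz":0,"wx":0,"wy":0,"wz":0}]' && python3 -m crank '[{"tx":-0.03,"ty":0,"tz":0.1,"wx":0,"wy":0,"wz":0},{"tx":0,"ty":0,"tz":0,"wx":0,"wy":0,"wz":0}]'
```

```text
clock: 21.7
eef_pos: [635.7, 110.3, 59.4]
tcp_rot: [-0.041, 0.999, 0.0, 0.003]
wrist_force: [1.3, 1.9, 6.9]
width: 26.6
finger_force: 38.9
clock: 21.9
eef_pos: [636.1, 110.3, 58.5]
tcp_rot: [-0.041, 0.999, 0.0, 0.003]
wrist_force: [1.8, 2.3, 7.2]
width: 26.3
finger_force: 38.9
clock: 22.1
eef_pos: [636.5, 110.3, 57.4]
tcp_rot: [-0.041, 0.999, 0.0, 0.003]
wrist_force: [3.2, 3.0, 6.3]
width: 26.3
finger_force: 39.0
```

```bash
python3 -m crank '[{"tx":-0.02,"ty":0,"tz":0.1,"wx":0,"wy":0,"wz":0},{"tx":0,"ty":0,"tz":0,"wx":0,"wy":0,"wz":0}]' && python3 -m crank '[{"tx":-0.01,"ty":0,"tz":0.05,"wx":0,"wy":0,"wz":0},{"tx":0,"ty":0,"tz":0,"wx":0,"wy":0,"wz":0}]'
```

```text
clock: 22.3
eef_pos: [636.9, 110.4, 56.5]
tcp_rot: [-0.041, 0.999, 0.001, 0.003]
wrist_force: [3.0, 2.2, 7.2]
width: 26.4
finger_force: 39.1
clock: 22.5
eef_pos: [637.1, 110.3, 56.1]
tcp_rot: [-0.041, 0.999, 0.0, 0.004]
wrist_force: [2.7, 2.1, 6.4]
width: 26.6
finger_force: 39.2
```

```bash
python3 -m crank '[{"tx":-0.01,"ty":0,"tz":0.05,"wx":0,"wy":0,"wz":0},{"tx":0,"ty":0,"tz":0,"wx":0,"wy":0,"wz":0}]' && python3 -m crank '[{"tx":-0.01,"ty":0,"tz":0.05,"wx":0,"wy":0,"wz":0},{"tx":0,"ty":0,"tz":0,"wx":0,"wy":0,"wz":0}]'
```

```text
clock: 22.7
eef_pos: [637.3, 110.4, 55.5]
tcp_rot: [-0.041, 0.999, 0.001, 0.004]
wrist_force: [4.2, 1.7, 6.5]
width: 26.6
finger_force: 39.3
clock: 22.9
eef_pos: [637.5, 110.4, 55.0]
tcp_rot: [-0.041, 0.999, 0.001, 0.004]
wrist_force: [4.1, 2.3, 5.6]
width: 26.6
finger_force: 39.3
```

```bash
python3 -m crank '[{"tx":0,"ty":0,"tz":0.05,"wx":0,"wy":0,"wz":0},{"tx":0,"ty":0,"tz":0,"wx":0,"wy":0,"wz":0}]' && python3 -m crank '[{"tx":0,"ty":0,"tz":0.05,"wx":0,"wy":0,"wz":0},{"tx":0,"ty":0,"tz":0,"wx":0,"wy":0,"wz":0}]'
```

```text
clock: 23.1
eef_pos: [637.7, 110.4, 54.7]
tcp_rot: [-0.041, 0.999, 0.001, 0.004]
wrist_force: [4.0, 2.5, 7.7]
width: 26.9
finger_force: 39.3
clock: 23.3
eef_pos: [637.9, 110.4, 54.2]
tcp_rot: [-0.041, 0.999, 0.001, 0.004]
wrist_force: [5.2, 1.8, 6.0]
width: 26.7
finger_force: 39.3
```

```bash
python3 -m crank '[{"tx":0,"ty":0,"tz":0.05,"wx":0,"wy":0,"wz":0},{"tx":0,"ty":0,"tz":0,"wx":0,"wy":0,"wz":0}]' && python3 -m crank '[{"tx":0,"ty":0,"tz":0.05,"wx":0,"wy":0,"wz":0},{"tx":0,"ty":0,"tz":0,"wx":0,"wy":0,"wz":0}]'
```

```text
clock: 23.5
eef_pos: [638.0, 110.5, 53.7]
tcp_rot: [-0.041, 0.999, 0.001, 0.004]
wrist_force: [5.1, 2.4, 5.1]
width: 26.5
finger_force: 39.7
clock: 23.7
eef_pos: [638.1, 110.5, 53.2]
tcp_rot: [-0.041, 0.999, 0.001, 0.005]
wrist_force: [5.8, 2.8, 4.8]
width: 26.4
finger_force: 39.7
```

```bash
python3 -m crank '[{"tx":0,"ty":0,"tz":0.05,"wx":0,"wy":0,"wz":0},{"tx":0,"ty":0,"tz":0,"wx":0,"wy":0,"wz":0}]' && python3 -m crank '[{"tx":0,"ty":0,"tz":0.05,"wx":0,"wy":0,"wz":0},{"tx":0,"ty":0,"tz":0,"wx":0,"wy":0,"wz":0}]'&& python3 -m crank '[{"tx":0,"ty":0,"tz":0.05,"wx":0,"wy":0,"wz":0},{"tx":0,"ty":0,"tz":0,"wx":0,"wy":0,"wz":0}]'
```

```text
clock: 23.9
eef_pos: [638.3, 110.5, 52.8]
tcp_rot: [-0.041, 0.999, 0.001, 0.005]
wrist_force: [5.4, 2.8, 5.6]
width: 26.4
finger_force: 39.7
clock: 24.1
eef_pos: [638.5, 110.5, 52.4]
tcp_rot: [-0.041, 0.999, 0.001, 0.005]
wrist_force: [5.3, 2.6, 5.8]
width: 26.5
finger_force: 39.7
clock: 24.3
eef_pos: [638.6, 110.5, 51.9]
tcp_rot: [-0.041, 0.999, 0.001, 0.005]
wrist_force: [5.4, 1.6, 5.1]
width: 26.5
finger_force: 40.2
```

```bash
python3 -m crank '[{"tx":0,"ty":0,"tz":0.05,"wx":0,"wy":0,"wz":0},{"tx":0,"ty":0,"tz":0,"wx":0,"wy":0,"wz":0}]' && python3 -m crank '[{"tx":0,"ty":0,"tz":0.05,"wx":0,"wy":0,"wz":0},{"tx":0,"ty":0,"tz":0,"wx":0,"wy":0,"wz":0}]'&& python3 -m crank '[{"tx":0,"ty":0,"tz":0.05,"wx":0,"wy":0,"wz":0},{"tx":0,"ty":0,"tz":0,"wx":0,"wy":0,"wz":0}]'; python3 -c "
from station import manip
s=manip.read_state();print(s['moment'],s['wrist_force'],s['clock'])"
```

```text
clock: 24.5
eef_pos: [638.7, 110.5, 51.4]
tcp_rot: [-0.041, 0.999, 0.001, 0.005]
wrist_force: [6.9, 3.0, 5.7]
width: 26.4
finger_force: 40.2
clock: 24.7
eef_pos: [638.9, 110.6, 51.0]
tcp_rot: [-0.041, 0.999, 0.001, 0.005]
wrist_force: [7.9, 2.9, 5.5]
width: 26.4
finger_force: 40.2
clock: 24.9
eef_pos: [639.1, 110.6, 50.5]
tcp_rot: [-0.041, 0.999, 0.001, 0.006]
wrist_force: [7.0, 3.0, 4.9]
width: 26.5
finger_force: 40.3
[ 0.41602707 -0.89031806 -0.04635015] [7.03228135 3.00482613 4.90869762] 24.9
```

```bash
python3 -m crank '[{"tx":-0.05,"ty":0,"tz":0.05,"wx":0,"wy":0,"wz":0},{"tx":0,"ty":0,"tz":0,"wx":0,"wy":0,"wz":0}]' && python3 -m crank '[{"tx":-0.05,"ty":0,"tz":0.05,"wx":0,"wy":0,"wz":0},{"tx":0,"ty":0,"tz":0,"wx":0,"wy":0,"wz":0}]'&& python3 -m crank '[{"tx":-0.03,"ty":0,"tz":0.05,"wx":0,"wy":0,"wz":0},{"tx":0,"ty":0,"tz":0,"wx":0,"wy":0,"wz":0}]'
```

```text
clock: 25.1
eef_pos: [639.2, 110.6, 49.6]
tcp_rot: [-0.041, 0.999, 0.001, 0.005]
wrist_force: [7.0, 2.7, 4.5]
width: 26.2
finger_force: 40.7
clock: 25.3
eef_pos: [639.5, 110.6, 48.8]
tcp_rot: [-0.041, 0.999, 0.001, 0.005]
wrist_force: [6.6, 3.4, 4.7]
width: 26.7
finger_force: 40.7
clock: 25.5
eef_pos: [639.6, 110.5, 48.1]
tcp_rot: [-0.041, 0.999, 0.0, 0.005]
wrist_force: [7.0, 3.0, 4.3]
width: 26.6
finger_force: 40.9
```

```bash
python3 - <<'E'
from h import *
a=cv2.imread("pics/side0.png").astype(int); d=manip.get_image("side"); b=d["image"].astype(int); cv2.imwrite("pics/side_now.png",d["image"])
D=abs(a-b).mean(2)
print("arch tops (rows224-238,cols303-324):",D[224:238,303:324].mean().round(1),"ref noise",D[360:380,120:180].mean().round(1))
ys,xs=np.where(D[215:265,255:345]>25); print(len(ys)); 
H,_,_=np.histogram2d(ys,xs,bins=[10,18],range=[[0,50],[0,90]]); print(H.astype(int))
E
```

```text
arch tops (rows224-238,cols303-324): 17.3 ref noise 17.3
1162
[[ 4 25 25 25  6  0  0  0  0  0  0  0  0  0  0  0  0  0]
 [ 0 25 25 25 12  0  0  0  0  0  0  0  1  0  0  0  0  0]
 [ 1 18 25 25  9  0  0  0  0  0  0  1  0  2  0  0  0  0]
 [ 0 11 25 25 10  0  0  0  0  0  0  0  0  0  0  0  1  0]
 [ 0 10 25 13  4  0  0  0  0  0  0  0  2  2  0  8 20 23]
 [ 0 10 25 17 16 13  5  0  0  0  0  1 13  4  1 11 25 25]
 [ 0  4 20 16  0  2  6  6  4  1  2  0 12 10  7 25 25 24]
 [ 0  1  9  7  0  0  0  0  0  5  8 12 25 24 13 25 25 25]
 [ 0  0  0  0  0  0  0  0  0  9 12  3 20 21 25 25 25 25]
 [ 0  0  0  0  0  0  0  0  0  0  3 14 11 10  8  5  4  0]]
```

```bash
python3 -m crank '[{"tx":0,"ty":0,"tz":0,"wx":0,"wy":0,"wz":0},{"tx":0,"ty":0,"tz":0,"wx":0,"wy":0,"wz":0},{"tx":0,"ty":0,"tz":0,"wx":0,"wy":0,"wz":0},{"tx":0,"ty":0,"tz":0,"wx":0,"wy":0,"wz":0},{"tx":0,"ty":0,"tz":0,"wx":0,"wy":0,"wz":0}]' 0.6; python3 - <<'E'
from h import *
a=cv2.imread("pics/side0.png").astype(int); d=manip.get_image("side"); b=d["image"].astype(int); cv2.imwrite("pics/side_now2.png",d["image"])
c=cv2.imread("pics/side_now.png").astype(int)
for o in(a,c):
  D=abs(o-b).mean(2)
  ys,xs=np.where(D[215:265,255:345]>25)
  H,_,_=np.histogram2d(ys,xs,bins=[10,18],range=[[0,50],[0,90]]); print(H.astype(int))
E
```

```text
clock: 26.05
eef_pos: [635.6, 109.8, 45.6]
tcp_rot: [-0.041, 0.999, -0.0, -0.001]
wrist_force: [-0.0, 0.2, 0.5]
width: 68.5
finger_force: 0.0
[[ 0 20 25 25 20  0  0  0  0  0  0  0  0  0  0  0  0  0]
 [ 0 15 25 25 18  0  0  0  0  0  0  0  0  0  0  0  0  0]
 [ 0 11 25 25 19  0  0  0  0  0  0  0  0  0  0  0  0  0]
 [ 0  5 25 25 19  0  0  0  0  0  0  0  0  0  0  0  1  1]
 [ 0  4 25  9 15  0  0  0  0  0  0  0  2  2  0  8 20 24]
 [ 0  0 20 12 14 12  6  0  0  0  0  0 13  5  1 10 25 25]
 [ 0  0 14 16  9  0  7  5  4  1  1  0 12 10  7 25 25 24]
 [ 0  0 10 10  7  0  0  0  0  5  8 13 25 24 13 25 25 25]
 [ 0  0  0  0  0  0  0  0  0  8 12  3 20 21 25 25 25 25]
 [ 0  0  0  0  0  0  0  0  0  0  3 14 11 10  8  5  4  0]]
[[ 5  7 12  4 15  0  0  0  0  0  0  0  0  0  0  0  0  0]
 [ 0 11  0  0 15  0  0  0  0  0  0  0  0  0  0  0  0  0]
 [ 0 11  0  1 15  0  0  0  0  0  2  0  0  0  0  0  0  0]
 [ 0  9  0  3 15  0  0  0  0  0  0  0  0  0  0  0  0  0]
 [ 0  9  5  9 15  0  0  0  0  0  0  0  0  0  0  0  0  1]
 [ 0 10 15  7  7  1  0  1  0  0  0  0  0  0  0  0  0  0]
 [ 0  4 17  8  8  2  1  1  0  0  0  0  0  0  0  0  0  0]
 [ 0  0 11 17  7  0  0  0  0  0  0  1  0  0  0  0  0  0]
 [ 0  0  0  0  0  0  0  0  0  0  0  0  0  0  0  0  0  0]
 [ 0  0  0  0  0  0  0  0  0  0  0  0  0  0  0  0  0  0]]
```

```bash
python3 -m crank '[{"tx":0,"ty":0,"tz":-1,"wx":0,"wy":0,"wz":0},{"tx":0,"ty":0,"tz":-2,"wx":0,"wy":0,"wz":0},{"tx":0,"ty":0,"tz":-3,"wx":0,"wy":0,"wz":0},{"tx":0,"ty":0,"tz":-4,"wx":0,"wy":0,"wz":0},{"tx":0,"ty":0,"tz":-4,"wx":0,"wy":0,"wz":0},{"tx":0,"ty":0,"tz":-4,"wx":0,"wy":0,"wz":0},{"tx":3,"ty":0,"tz":0,"wx":0,"wy":0,"wz":0},{"tx":3,"ty":0,"tz":0,"wx":0,"wy":0,"wz":0},{"tx":0.5,"ty":0.4,"tz":0,"wx":0,"wy":0,"wz":0},{"tx":0,"ty":0,"tz":0,"wx":0,"wy":0,"wz":0},{"tx":0,"ty":0,"tz":0,"wx":0,"wy":0,"wz":0}]'; python3 - <<'E'
from h import *
a=cv2.imread("pics/side0.png").astype(int); b=manip.get_image("side")["image"].astype(int)
D=abs(a-b).mean(2)
ys,xs=np.where(D[215:265,255:345]>25)
H,_,_=np.histogram2d(ys,xs,bins=[10,18],range=[[0,50],[0,90]]); print(H.astype(int))
# black bar centroid in side (dark px)
for o in(a,b):
  g=o[228:250,262:282].mean(2); m=g<60; y,x=np.where(m); print("bar",len(y),x.mean()+262,y.mean()+228)
# bar predicted shift for lever angle
s=manip.get_image("side"); c,q=np.cos(.08),np.sin(.08)
for th in(0,.02,.05,.1):
  X=48.3+71.5*np.cos(th+.313); Z=27+18+71.5*np.sin(th+.313); print(th,proj(s,[[516.8+c*X,100.9+q*X,Z]]))
E
```

```text
clock: 27.2
eef_pos: [571.5, 108.7, 226.6]
tcp_rot: [-0.041, 0.999, 0.0, 0.001]
wrist_force: [-0.6, 0.2, -0.1]
width: 68.3
finger_force: 0.0
[[ 0  0  0  0  0  0  0  0  0  0  0  0  0  0  0  0  0  0]
 [ 0  0  0  0  0  0  0  0  0  0  0  0  0  0  0  0  0  0]
 [ 0  0  0  0  0  0  0  0  0  0  0  0  0  0  0  0  0  0]
 [ 0  0  0  0  0  0  0  0  0  0  0  0  0  0  0  0  1  1]
 [ 0  0  0  0  0  0  0  0  0  0  0  0  4  3  1 11 19 20]
 [ 0  0  0  0  0  0  0  0  0  0  0  0 14  2  1 15 25 25]
 [ 0  0  0  0  0  0  0  0  0  0  0  0 10  0  1 14 12 20]
 [ 0  0  0  0  0  0  0  0  0  0  0  1 13 16 15 25 25 25]
 [ 0  0  0  0  0  0  0  0  0 10 12  6 20 21 25 25 25 25]
 [ 0  0  0  0  0  0  0  0  0  0  4 15 13 10  9  5  5  1]]
bar 58 273.17241379310343 244.10344827586206
bar 57 273.17543859649123 244.2280701754386
0 [[270.44794369 240.40912897]]
0.02 [[270.62088519 239.84277189]]
0.05 [[270.90339313 238.99781871]]
0.1 [[271.43526011 237.60377061]]
```

```bash
python3 -c "
from station import manip
print(manip.hand_in())"
```

```text
the job is handed in; nothing more can be done
None
```

The job is handed in: the card is threaded on both pins and lying on the bed. The lever is back home with the rings shut over the card: the last side picture shows it exactly as at the start. The highest upward force I read while pressing the lever was about 8 N. I did not go near the tape roll, tin or mug. No score was returned.

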